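# Load a slide carrier under the stage clip

## Task

Load the slide carrier that lies loose at the mouth of the stage plate's guide lane: hold the spring clip's long press plate down with one fingertip, and while it is down push the carrier along the lane with the other fingertip, under the clip's raised foot, until it is against the stop. Only then let the clip come back down, so that its foot clamps the carrier, and move clear. Do not lift the carrier off the plate, and leave the other things where they are.

Things in the scene. Friction and masses are not known exactly. Their poses are not given: they have to be found in the camera images.
- stage: Black fixed plate, 170 mm (x) by 135 mm (y -95 to +40), flat top 30 mm above the table, yaw up to 0.5 rad. Origin at table height below the guide lane's middle line; z up. Lane runs along +x on y = 0: two rails 4 mm high, 46 mm apart at x = 15 to 60 mm, flared to 58 mm apart at x = -5. Nothing stands on the lane before x = -5.
- stop (a point): Foot of the stop's face, on the plate's top in the middle of the lane, at stage x = 60 mm. The stop is a bar across the lane, 8 mm high. With the carrier's nose against it the carrier's origin is at stage x = 30 mm.
- carrier: Aluminium slide carrier lying on the plate at the lane's mouth: 60 mm long (x), 42 wide, 8 thick, about 60 g; the front 10 mm narrows to a 30 mm nose; glass slide in its top. Origin: centre of underside, +x to the nose; flat rear edge at x = -30 mm. Starts at stage x = -22 to -10 mm, up to 3 mm off the middle line and 0.05 rad askew.
- clip (a joint): Spring clip, a steel rocker hinged along stage x at y = 34 mm, 10 mm above the plate's top. Rad: 0 at rest (foot down, lane blocked), grows as the press plate is pushed down, 0.33 at its end stop. Foot clears the carrier from 0.20, well clear at 0.27; about 0.17 when clamping the carrier. Springs back to 0; 0.27 takes about 5 N anywhere along the press plate.
- thumb (a point): Middle of the top of the clip's press plate, steel, 95 mm long (stage x -84 to +11) by 34 mm wide, beside the lane at stage y = 68 mm. At rest 42 mm above the table, sloping up outwards 0.27 rad; at 0.27 it is level and its top 33 mm above the table, 3 mm above the stage's top, so a second fingertip level with the first meets the carrier's rear edge. A tip can slide along it.
- foot (a point): Underside of the clip's foot, a steel roll 10 mm thick and 12 mm long over the lane at stage x = 39 to 51, y = -6 mm; this point is its middle. At rest it is 1 mm above the bare plate.
- spare: Spare slide carrier, same shape, lying on the stage plate's right-hand part (y about -68 mm). Bystander. Origin under its centre.
- objective: Microscope objective, 30 mm wide, 46 mm tall, standing on the stage plate's far right corner. Bystander. Origin under its centre.
- oil: Small amber bottle, 28 mm wide, 62 mm tall, on the table beyond the stage plate. Bystander. Origin under its centre.
- dish: Clear round dish, 56 mm wide, 14 mm tall, on the table beyond the stage plate. Bystander. Origin under its centre.
- cube: Black filter cube, 36 by 36 by 40 mm, on the table left of the far end of the stage plate. Bystander. Origin under its centre.
- driver: Screwdriver, 150 mm long, lying on the table left of the press plate. Bystander. Origin under its middle.
- slidebox: Grey slide box, 100 by 80 by 30 mm, on the table right of the stage plate. Bystander. Origin under its centre.
Mind the look-alikes: they are no part of the job. Leave any black or green look-alike of the carrier alone. Leave any green look-alike of the stage alone.

How it is judged:
By the outcome, as a careful person would: the job done as asked, in the order asked, and still so for the second after the job is handed in, with the robot touching nothing.
It also fails if it takes over 48 s, if anything falls off the work surface, if the arm or the gripper's body presses on something with over 40 N, if the wrist force passes 120 N, or if a joint passes its speed limit or range.

## Robot

A 7-joint arm with a two-finger parallel gripper is mounted at the origin on the work surface. World frame = base frame: x ahead of the robot, y to its left, z up, the work surface at z = 0. Lengths are in m, angles in rad, forces in N, time in s.
With the tool pointing down it reaches from about 0.425 to 0.875 m from the base axis. Payload 4.7 kg.
Tool frame: the origin (TCP) lies at the very end of the fingers, on their centre line; the grasp point (between the pads) lies 19 mm behind it; z points along the fingers, y is the direction in which the jaws open and shut (so a half turn about z gives the same grasp; the last joint's range is limited). The gripper opens to 87 mm and grips with 3 to 60 N. Pads are 19 mm wide; open, the fingers measure 117 mm over their backs; the gripper's body (75 mm by 190 mm) begins 51 mm behind the grasp point.
Start: joints at [-1.137, 0.321, -0.07, 1.45, 0.023, 1.371, -0.057], TCP at [0.265, 0.594, 0.223] pointing down, gripper open.
Joint ranges: [-2.86, 2.86], [-0.3, 2.09], [-1.38, 1.24], [0.06, 2.45], [-1.56, 4.7], [0.09, 2.05], [-2.69, 2.69]. Speed limits (rad/s): [2.57, 2.57, 3.14, 3.14, 3.14, 3.14, 3.14].

## Interface

Orientations are given as a rotation vector (axis times angle).
In Python, from bench import ctrl, get_image, camera_info gives the robot as it stands.
- The arm moves only by the tool carry_out, never from a script. Its argument "commands" is a list of rows, each an object of numbers: "tx", "ty", "tz": the shift along the tool's x, y, z in m; "rx", "ry", "rz": the turn, a rotation vector about the tool's x, y, z in rad; "jaw": the opening, from 0 (shut) to 1 (fully open). In form: [{"tx": .., "ty": .., "tz": .., "rx": .., "ry": .., "rz": .., "jaw": ..}, ...]. A call has 1 to 12 rows; each row is the pose to reach, as a shift and turn from the pose commanded when the call began, along the tool's axes at that moment; what a row does not reach only later rows make up. A row lasts 1/8 s, in which the tool goes at most 62.5 mm and 10.7 degrees, less where a joint would pass 70% of its speed; a pose out of reach is approached as far as the arm can. A call with a gripper value outside its range is refused whole. The fingers move at their own pace and stop on an object; "grip_force" is the grip in N (left out, the last holds). Time passes only in rows, so rows that repeat a pose let the fingers close. It gives the time, the measured TCP pose, the force and the opening at its end, in the units of the state.
- ctrl.get_state(): the state, without advancing time (a new reading comes with each control period).
- get_image(name): name is "side" or "top" or "wrist"; returns the picture (384x512x3 uint8, red, green, blue); there is no depth.
- camera_info(name): a dict with "intrinsics" (3x3 intrinsics, pixels), "R" (3x3) and "t" (3): a world point X has camera coordinates R X + t. Camera axes: x right, y down, z forward; pixel columns grow to the right and rows downward; lengths in m; the calibration is good to about 2 mm. A picture is of the moment at which its call begins: read the wrist's pose just before it. camera_info takes no time and is no camera call; for the wrist camera it gives the pose at the moment of the call.
- ctrl.close_job(): hands the job in, once; it reports no verdict.
The state is a dict: "time": time; "joint_positions": joint angles; "qd": joint speeds; "joint_torque": joint torques, N m; "position": TCP position; "tool_rot": TCP orientation; "ft_force": force on the tool from outside, world axes, zero at the start; "torque": the same for the moment, N m; "grip_width": opening from 0.0 (shut) to 1.0 (fully open).
Only numpy, scipy, OpenCV 4.12 (cv2) and the standard library are available. Lean on these libraries where they do the work, as an engineer would, in place of code of your own. Each camera call takes 0.05 s, during which the arm holds its last target.

## Working session

There is one attempt and no reset: what is moved stays moved. The work goes in short steps, Python scripts to look and compute and a tool call to move; the robot and the scene stay as the last step left them, time stands still between calls to the robot, and variables do not carry over. Pictures are saved under pics/ and viewed, and the job is handed in when it is done.

Besides the shell and the picture viewer there is one more tool, called by a JSON object that holds its "api" and its "payload", one argument or row to a line. carry_out: Moves the arm, as the interface text tells. Its arguments: {"type":"object","properties":{"commands":{"type":"array"},"grip_force":{"type":"number"}},"required":["commands"]}

```bash
ls; mkdir -p pics; python3 - <<'E'
from bench import ctrl,get_image,camera_info
import cv2
for n in("side","top","wrist"):
    c=camera_info(n); print(n,c["intrinsics"],c["R"],c["t"])
    cv2.imwrite(f"pics/{n}0.png",get_image(n)[...,::-1])
print(ctrl.get_state())
E
```

```text
pics
side [[457.71019915   0.         254.04624847]
 [  0.         457.71019915 188.23039676]
 [  0.           0.           1.        ]] [[ 0.99172303 -0.12811531  0.00847902]
 [-0.06609826 -0.56604139 -0.82172268]
 [ 0.11007473  0.81436086 -0.56982448]] [-0.59183045  0.07243367  0.98732123]
top [[413.54571574   0.         263.6016187 ]
 [  0.         413.54571574 194.74269516]
 [  0.           0.           1.        ]] [[ 0.01304168 -0.99991314 -0.00190377]
 [-0.98478174 -0.01251429 -0.17334449]
 [ 0.17330561  0.0041355  -0.98485941]] [-0.01379741  0.61176487  0.85323192]
wrist [[344.74985148   0.         253.09689658]
 [  0.         344.74985148 192.16461424]
 [  0.           0.           1.        ]] [[ 0.40768848  0.91311956 -0.0016653 ]
 [ 0.87586595 -0.39053862  0.28344034]
 [ 0.25816455 -0.11701394 -0.95898843]] [-0.6508027  -0.03489235  0.39104648]
{'time': 0.15, 'joint_positions': array([-1.136889  ,  0.32167388, -0.07009363,  1.45140365,  0.02259788,
        1.37081821, -0.05690552]), 'qd': array([-2.09802768e-04, -7.72563197e-04, -4.15851685e-05, -1.88829766e-03,
        7.11119901e-04,  1.68028820e-03,  6.98186145e-05]), 'joint_torque': array([-1.01374240e-03, -4.91795290e+01, -4.05381303e-01, -3.12877929e+01,
       -6.41598366e-02,  4.04875155e-02,  1.30006879e-04]), 'position': array([0.26479147, 0.59314892, 0.22169464]), 'tool_rot': array([-6.54509472e-01, -3.07241643e+00,  2.35296126e-03]), 'ft_force': array([0.20514734, 0.01012086, 0.00634904]), 'torque': array([ 0.0340825 , -0.03134609,  0.05099218]), 'grip_width': 0.9977197537541462}
```

View pics/top0.png

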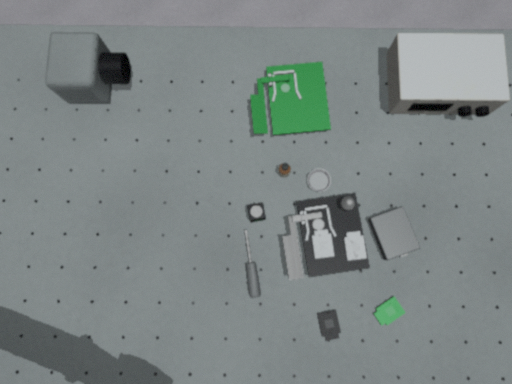

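View pics/side0.png

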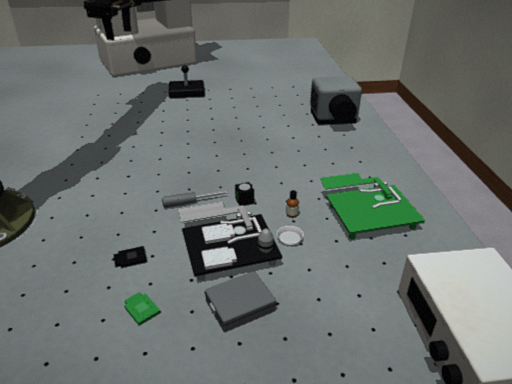

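View pics/wrist0.png

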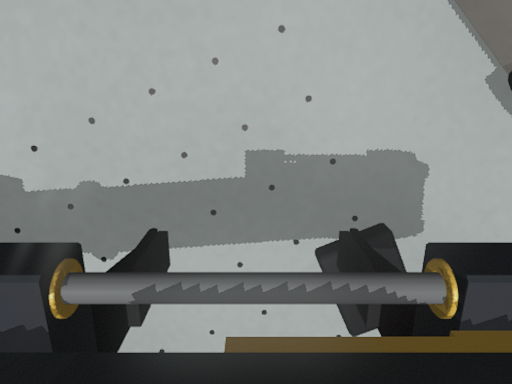

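The black stage at top-pixel (331,236) is the real one; the green one at (296,98) is a look-alike. On the black stage there are two silver carriers: (322,243), in line with the lane, and (355,245), on the right-hand part (the spare). The black one at (329,324) and the green one at (389,311) are look-alikes. I'll confirm this in an enlarged crop.

```bash
python3 - <<'E'
import cv2
a=cv2.imread("pics/top0.png")[180:290,235:385]
cv2.imwrite("pics/top0c.png",cv2.resize(a,None,fx=5.3,fy=5.3,interpolation=cv2.INTER_CUBIC))
a=cv2.imread("pics/side0.png")[180:280,155:305]
cv2.imwrite("pics/side0c.png",cv2.resize(a,None,fx=5.3,fy=5.3,interpolation=cv2.INTER_CUBIC))
E
```

```text
(no output)
```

View pics/top0c.png

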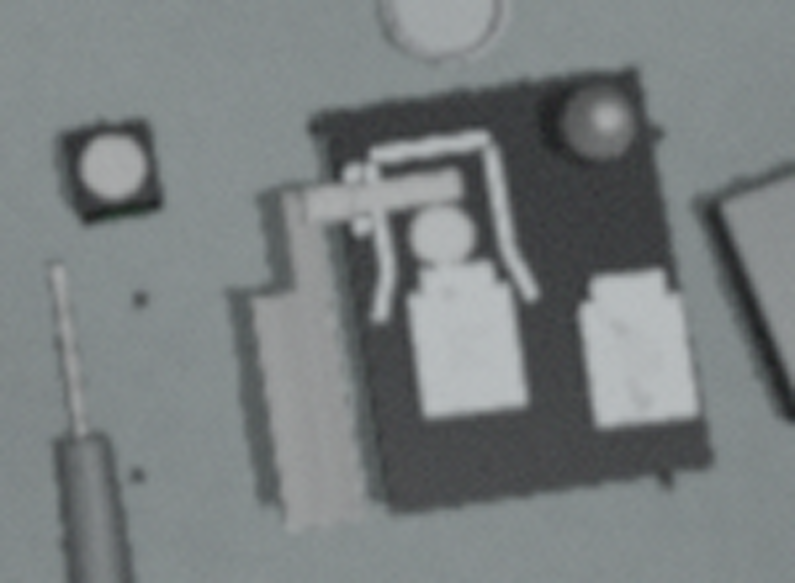

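View pics/side0c.png

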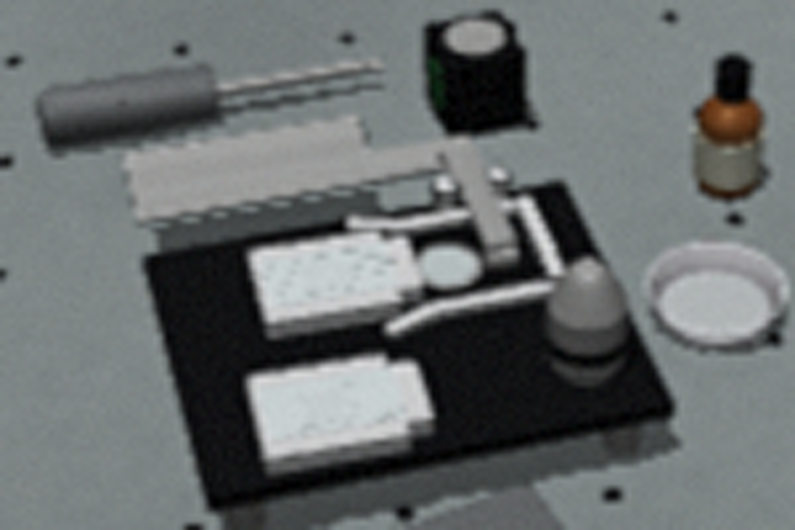

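Confirmed. The silver carrier in line with the lane (crop 468,340) is the target, and (640,345) is the spare. Next I'll fit the stage pose from both cameras.

```bash
cat > h.py <<'E'
import numpy as np, cv2
from scipy.optimize import least_squares
from bench import ctrl,get_image,camera_info
C={n:camera_info(n) for n in("top","side")}
def proj(n,X,c=None):
    c=c or C[n]; P=np.atleast_2d(X)@np.array(c["R"]).T+np.array(c["t"]); p=P@np.array(c["intrinsics"]).T
    return p[:,:2]/p[:,2:]
def S2W(s,X):
    X=np.atleast_2d(X).astype(float); c,n=np.cos(s[2]),np.sin(s[2])
    return np.c_[s[0]+c*X[:,0]-n*X[:,1],s[1]+n*X[:,0]+c*X[:,1],X[:,2]]
E
cat > fit.py <<'E'
from h import *
def cr(u,o): return (np.array(u,float)+.5)/5.3-.5+np.array(o)
T=(235,180);Sd=(155,180)
# carrier pts: local corners at top z=38
b=[(-.03,.021),(-.03,-.021),(.02,.021),(.02,-.021)]
top_pl=[((312,115),(1,.04)),((636,68),(1,-.095)),((712,466),(0,-.095)),((388,508),(0,.04))]
side_pl=[((147,258),(0,.04)),((212,508),(0,-.095)),((672,410),(1,-.095)),((560,182),(1,.04))]
top_c=[(424,418),(527,405),(412,295),(514,278)]
side_c=[(248,249),(266,322)]  # rear left,rear right top
feat_t=[((380,322),(-.005,.029,.034)),((532,300),(-.005,-.029,.034))]
press_t=[((290,530),(-.084,.085)),((255,297),(.011,.085))]
def res(p,full=False):
    s=p[:3];x0=p[3];r=[]
    for L,n,o in((top_pl,"top",T),(side_pl,"side",Sd)):
        for uv,(e,y) in L:
            r.append(proj(n,S2W(s,[x0+.17*e,y,.03]))[0]-cr(uv,o))
    for uv,X in feat_t: r.append(proj("top",S2W(s,X))[0]-cr(uv,T))
    cs=p[4:7]
    for L,n,o in((top_c,"top",T),(side_c,"side",Sd)):
        for uv,(x,y) in zip(L,b):
            q=S2W(cs,[x,y,.038]); r.append(proj(n,S2W(s,q))[0]-cr(uv,o))
    return np.array(r) if full else np.ravel(r)
R=least_squares(res,[.48,-.15,.15,-.09,-.015,0,0],loss="soft_l1",f_scale=1)
print(R.x.round(4)); print(res(R.x,True).round(1).tolist())
s=R.x[:3]
for n,X in dict(stop=(.06,0,.03),stopTop=(.06,0,.038),thumb=(-.0365,.068,.042),footL=(.045,0,.041)).items():
    print(n,S2W(s,X).round(4),(proj("top",S2W(s,X))[0]-T)*5.3)
np.save("s.npy",R.x)
# overlay
im=cv2.imread("pics/top0.png");o=np.array(T)
a=cv2.resize(im[180:290,235:385],None,fx=5.3,fy=5.3,interpolation=cv2.INTER_CUBIC)
def dr(X,col,z=.034,close=False):
    q=proj("top",S2W(s,[(*x,z) if len(x)==2 else x for x in X]))
    q=((q-o+.5)*5.3-.5).round().astype(int); cv2.polylines(a,[q],close,col,1)
x0=R.x[3]
dr([(x0,.04),(x0,-.095),(x0+.17,-.095),(x0+.17,.04)],(0,255,0),.03,True)
for g in(1,-1): dr([(-.005,g*.029),(.015,g*.023),(.06,g*.023)],(0,0,255))
dr([(.06,-.023),(.06,.023)],(255,0,255),.038)
cc=S2W(R.x[4:7],[(-.03,.021,0),(-.03,-.021,0),(.02,-.021,0),(.02,.021,0)])[:,:2]; dr([tuple(x) for x in cc],(255,0,0),.038,True)
k=np.tan(.27);h=lambda y:.042+k*(y-.068)
dr([(-.084,.051,h(.051)),(-.084,.085,h(.085)),(.011,.085,h(.085)),(.011,.051,h(.051))],(0,255,255),0,True)
cv2.imwrite("pics/ov0.png",a)
E
python3 fit.py
```

```text
[ 0.5246 -0.1315  0.1659 -0.0847 -0.0173 -0.0024 -0.0541]
[[2.2, -0.1], [0.2, -0.2], [0.7, 0.5], [0.8, 2.1], [-0.5, -1.2], [-0.4, -2.4], [1.6, -2.2], [1.1, -1.2], [1.2, -0.1], [-1.5, 0.1], [0.4, -0.1], [0.1, 0.4], [-0.1, 0.1], [-0.3, 1.5], [0.8, 0.0], [0.6, -0.3]]
stop [[ 0.5838 -0.1215  0.03  ]] [424.9635983 156.7486612]
stopTop [[ 0.5838 -0.1215  0.038 ]] [427.27734079 154.10801972]
thumb [[ 0.4774 -0.0704  0.042 ]] [305.38619281 409.52936932]
footL [[ 0.569 -0.124  0.041]] [434.43128784 188.44595829]
```

View pics/ov0.png

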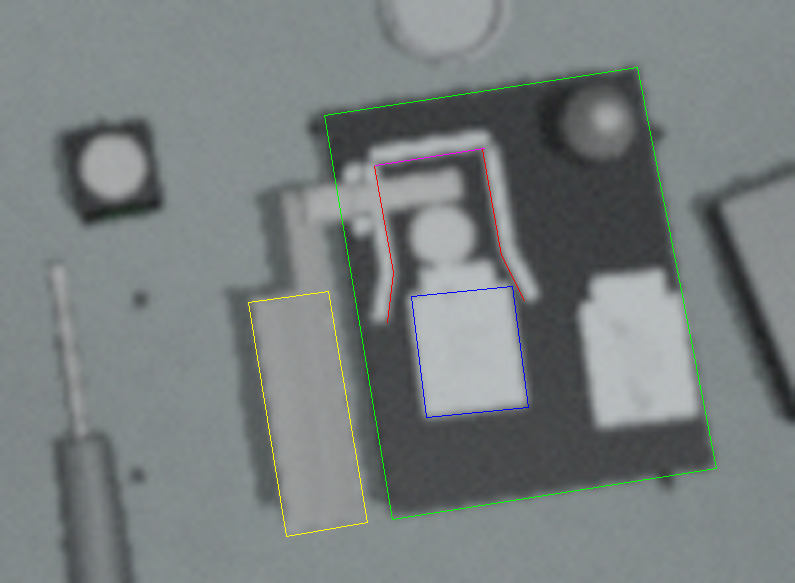

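```bash
cat >> h.py <<'E'
from scipy.spatial.transform import Rotation as Ro
P=None
try: P=np.load("s.npy")
except Exception: pass
def tgt(xs,ys,z,s=None):
    s=P[:3] if s is None else s
    return S2W(s,[xs,ys,z])[0]
def move(pw,yaw):
    """tool shift/turn from the measured pose; tool y along world angle yaw+90deg, tool x = -stage x"""
    st=ctrl.get_state(); R0=Ro.from_rotvec(st["tool_rot"])
    Rt=Ro.from_matrix(np.array([[-np.cos(yaw),-np.sin(yaw),0],[-np.sin(yaw),np.cos(yaw),0],[0,0,-1]]).T.T)
    return R0.inv().apply(np.array(pw)-st["position"]).round(4),(R0.inv()*Rt).as_rotvec().round(4)
def where():
    st=ctrl.get_state(); s=P[:3]; d=st["position"]-[s[0],s[1],0]; c,n=np.cos(s[2]),np.sin(s[2])
    print("t",st["time"],"stage",np.round([c*d[0]+n*d[1],-n*d[0]+c*d[1],d[2]],4),"yaw err",move(st["position"],s[2])[1],"F stage",np.round([c*st["ft_force"][0]+n*st["ft_force"][1],-n*st["ft_force"][0]+c*st["ft_force"][1],st["ft_force"][2]],2),"w",st["grip_width"])
E
python3 - <<'E'
from h import *
R0=Ro.from_rotvec(ctrl.get_state()["tool_rot"]); print(R0.as_matrix().round(3))
c=camera_info("wrist"); C0=-np.array(c["R"]).T@np.array(c["t"]); print("cam in tool",R0.inv().apply(C0-ctrl.get_state()["position"]))
h=tgt(-.07,.034,.12); print(h); print(move((.5,.25,.2),0)); print(move(h,P[2]))
E
```

```text
[[-0.913  0.408 -0.001]
 [ 0.408  0.913 -0.001]
 [-0.    -0.002 -1.   ]]
cam in tool [ 0.0773322   0.00167577 -0.16227453]
[ 0.44998679 -0.1094759   0.12      ]
(array([-0.3546, -0.2175,  0.0221]), array([-1.500e-03, -2.000e-04, -4.198e-01]))
(array([-0.4555, -0.566 ,  0.1026]), array([-1.500e-03, -4.000e-04, -5.857e-01]))
```

{"api": "carry_out", "payload": {
  "commands": [
    {"tx": -0.355, "ty": -0.2175, "tz": 0.02, "rz": -0.42, "jaw": 0.64},
    {"tx": -0.355, "ty": -0.2175, "tz": 0.02, "rz": -0.42, "jaw": 0.64},
    {"tx": -0.355, "ty": -0.2175, "tz": 0.02, "rz": -0.42, "jaw": 0.64},
    {"tx": -0.355, "ty": -0.2175, "tz": 0.02, "rz": -0.42, "jaw": 0.64},
    {"tx": -0.355, "ty": -0.2175, "tz": 0.02, "rz": -0.42, "jaw": 0.64},
    {"tx": -0.355, "ty": -0.2175, "tz": 0.02, "rz": -0.42, "jaw": 0.64},
    {"tx": -0.4555, "ty": -0.566, "tz": 0.1, "rz": -0.586, "jaw": 0.64},
    {"tx": -0.4555, "ty": -0.566, "tz": 0.1, "rz": -0.586, "jaw": 0.64},
    {"tx": -0.4555, "ty": -0.566, "tz": 0.1, "rz": -0.586, "jaw": 0.64},
    {"tx": -0.4555, "ty": -0.566, "tz": 0.1, "rz": -0.586, "jaw": 0.64},
    {"tx": -0.4555, "ty": -0.566, "tz": 0.1, "rz": -0.586, "jaw": 0.64},
    {"tx": -0.4555, "ty": -0.566, "tz": 0.1, "rz": -0.586, "jaw": 0.64}
  ]
}}

```text
invalid input
```

```bash
python3 - <<'E'
from h import *
where(); print(move(tgt(-.07,.034,.12),P[2]))
E
```

```text
t 0.15 stage [-0.1366  0.7576  0.2217] yaw err [-1.500e-03 -4.000e-04 -5.857e-01] F stage [ 0.2  -0.02  0.01] w 0.9977197537541462
(array([-0.4555, -0.566 ,  0.1026]), array([-1.500e-03, -4.000e-04, -5.857e-01]))
```

{"api": "carry_out", "payload": {
  "commands": [
    {"tx": -0.355, "ty": -0.218, "tz": 0.02, "rx": 0, "ry": 0, "rz": -0.42, "jaw": 0.64},
    {"tx": -0.355, "ty": -0.218, "tz": 0.02, "rx": 0, "ry": 0, "rz": -0.42, "jaw": 0.64},
    {"tx": -0.355, "ty": -0.218, "tz": 0.02, "rx": 0, "ry": 0, "rz": -0.42, "jaw": 0.64},
    {"tx": -0.355, "ty": -0.218, "tz": 0.02, "rx": 0, "ry": 0, "rz": -0.42, "jaw": 0.64},
    {"tx": -0.355, "ty": -0.218, "tz": 0.02, "rx": 0, "ry": 0, "rz": -0.42, "jaw": 0.64},
    {"tx": -0.355, "ty": -0.218, "tz": 0.02, "rx": 0, "ry": 0, "rz": -0.42, "jaw": 0.64},
    {"tx": -0.456, "ty": -0.566, "tz": 0.1, "rx": 0, "ry": 0, "rz": -0.586, "jaw": 0.64},
    {"tx": -0.456, "ty": -0.566, "tz": 0.1, "rx": 0, "ry": 0, "rz": -0.586, "jaw": 0.64},
    {"tx": -0.456, "ty": -0.566, "tz": 0.1, "rx": 0, "ry": 0, "rz": -0.586, "jaw": 0.64},
    {"tx": -0.456, "ty": -0.566, "tz": 0.1, "rx": 0, "ry": 0, "rz": -0.586, "jaw": 0.64},
    {"tx": -0.456, "ty": -0.566, "tz": 0.1, "rx": 0, "ry": 0, "rz": -0.586, "jaw": 0.64},
    {"tx": -0.456, "ty": -0.566, "tz": 0.1, "rx": 0, "ry": 0, "rz": -0.586, "jaw": 0.64}
  ]
}}

```text
time: 1.65
position: [0.4521, -0.0822, 0.1283]
tool_rot: [-0.261, 3.13, 0.001]
ft_force: [0.2, -1.0, 0.1]
grip_width: 0.639
```

```bash
python3 - <<'E'
from h import *
where(); print(move(tgt(-.07,.034,.12),P[2]))
E
```

```text
t 1.65 stage [-0.0634  0.0605  0.1283] yaw err [0.0003 0.001  0.0006] F stage [ 0.06 -1.    0.07] w 0.6386333156008502
(array([ 0.0066, -0.0265,  0.0083]), array([0.0003, 0.001 , 0.0006]))
```

{"api": "carry_out", "payload": {
  "commands": [
    {"tx": 0, "ty": 0, "tz": 0, "rx": 0, "ry": 0, "rz": 0, "jaw": 0.64},
    {"tx": 0, "ty": 0, "tz": 0, "rx": 0, "ry": 0, "rz": 0, "jaw": 0.64}
  ]
}}

```text
time: 1.9
position: [0.4525, -0.0799, 0.1285]
tool_rot: [0.26, -3.131, -0.001]
ft_force: [-0.8, 0.3, -0.4]
grip_width: 0.637
```

```bash
python3 - <<'E'
from h import *
where(); print(move(tgt(-.07,.034,.08),P[2]))
c=camera_info("wrist")
cv2.imwrite("pics/w1.png",get_image("wrist")[...,::-1]); 
cv2.imwrite("pics/t1.png",cv2.resize(get_image("top")[170:300,220:390,::-1],None,fx=4.5,fy=4.5,interpolation=cv2.INTER_CUBIC))
E
```

```text
t 1.9 stage [-0.0627  0.0628  0.1285] yaw err [0.0007 0.     0.    ] F stage [-0.74  0.41 -0.38] w 0.6373598836447325
(array([ 0.0073, -0.0288,  0.0484]), array([0.0007, 0.    , 0.    ]))
```

View pics/w1.png

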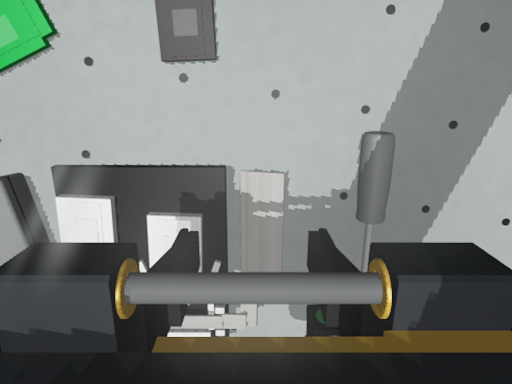

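View pics/t1.png

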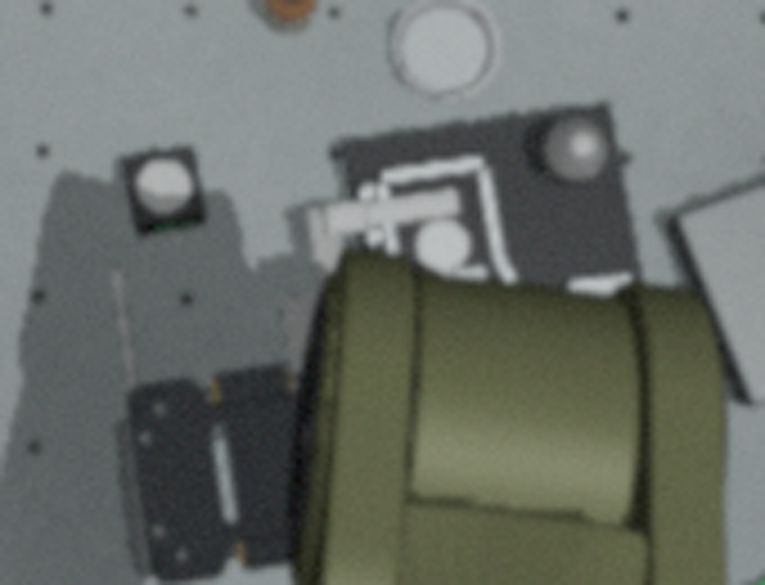

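```bash
python3 - <<'E'
from h import *
c=camera_info("wrist");Rm=np.array(c["R"]);K=np.array(c["intrinsics"]);s=P[:3]
def bp(u,z):
    C0=-Rm.T@c["t"]; d=Rm.T@np.linalg.solve(K,[*u,1]); X=C0+d*(z-C0[2])/d[2]
    d=X[:2]-s[:2];cc,n=np.cos(s[2]),np.sin(s[2]); return np.round([cc*d[0]+n*d[1],-n*d[0]+cc*d[1]],4)
for nm,u,z in [("plate RL",(227,166),.03),("plate RR",(54,166),.03),("car RL",(202,213),.038),("car RR",(148,214),.038),("spare RL",(115,197),.038),("press -y",(240,171),.0374),("press +y",(284,172),.0467)]: print(nm,bp(u,z))
R0=Ro.from_rotvec(ctrl.get_state()["tool_rot"]);p=ctrl.get_state()["position"]
for y in(-.0357,-.028,.028,.0357): print(proj("w",p+R0.apply([0,y,0]),c))
a=cv2.imread("pics/w1.png")[150:345,40:340];cv2.imwrite("pics/w1c.png",cv2.resize(a,None,fx=2.6,fy=2.6,interpolation=cv2.INTER_CUBIC))
E
```

```text
plate RL [-0.0825  0.0446]
plate RR [-0.0822 -0.0889]
car RL [-0.0468  0.0251]
car RR [-0.0459 -0.0171]
spare RL [-0.0597 -0.0412]
press -y [-0.0803  0.0549]
press +y [-0.0818  0.0872]
[[181.53149428 245.38359902]]
[[196.50538822 245.38110117]]
[[305.40258207 245.36293559]]
[[320.37541645 245.36043791]]
```

View pics/w1c.png

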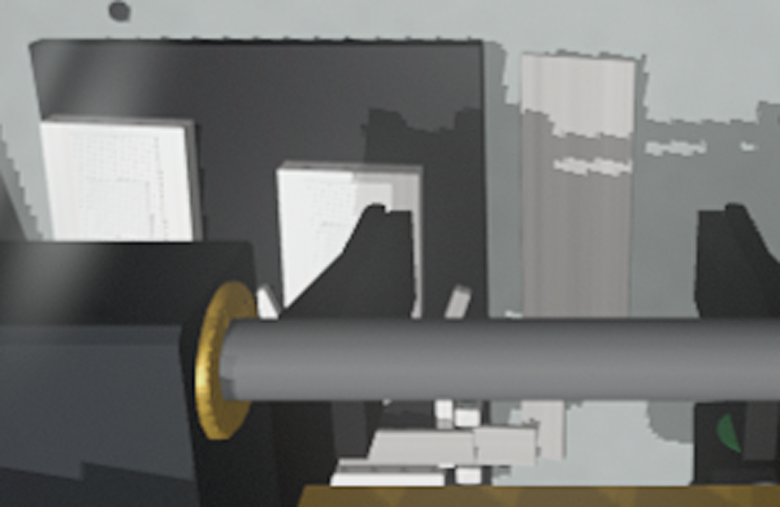

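Wrist view: the carrier's rear edge is at row 213, columns 148–202, giving stage x ≈ -46.5 mm, which agrees with the fit. In y the wrist camera puts everything about 4–5 mm further to +y than the top/side fit, so I'll aim with +4 mm. The press plate is at columns 240–284. Each fingertip is about 7 mm thick, so a jaw opening of 0.70 gives about 68 mm spacing.

{"api": "carry_out", "payload": {
  "commands": [
    {"tx": 0.005, "ty": -0.025, "tz": 0.02, "rx": 0, "ry": 0, "rz": 0, "jaw": 0.7},
    {"tx": 0.005, "ty": -0.025, "tz": 0.05, "rx": 0, "ry": 0, "rz": 0, "jaw": 0.7},
    {"tx": 0.005, "ty": -0.025, "tz": 0.07, "rx": 0, "ry": 0, "rz": 0, "jaw": 0.7},
    {"tx": 0.005, "ty": -0.025, "tz": 0.07, "rx": 0, "ry": 0, "rz": 0, "jaw": 0.7},
    {"tx": 0.005, "ty": -0.025, "tz": 0.07, "rx": 0, "ry": 0, "rz": 0, "jaw": 0.7}
  ]
}}

```text
time: 2.62
position: [0.4526, -0.1051, 0.0594]
tool_rot: [-0.263, 3.129, -0.0]
ft_force: [0.1, 0.2, 0.4]
grip_width: 0.695
```

```bash
python3 - <<'E'
from h import *
where()
cv2.imwrite("pics/w2.png",cv2.resize(get_image("wrist")[100:345,40:380,::-1],None,fx=2.3,fy=2.3,interpolation=cv2.INTER_CUBIC))
cv2.imwrite("pics/s2.png",cv2.resize(get_image("side")[150:290,145:315,::-1],None,fx=4.2,fy=4.2,interpolation=cv2.INTER_CUBIC))
E
```

```text
t 2.625 stage [-0.0667  0.0378  0.0594] yaw err [-0.0002  0.0013  0.0021] F stage [0.11 0.2  0.38] w 0.6953042823308365
```

View pics/w2.png

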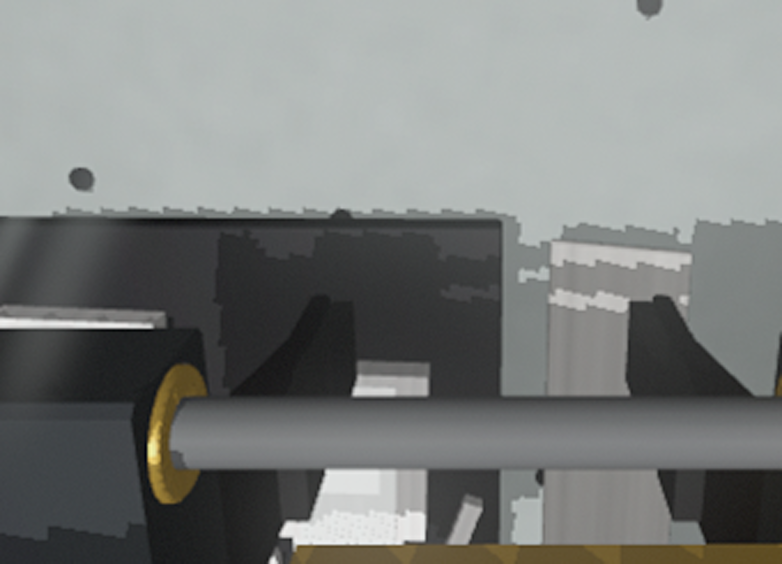

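View pics/s2.png

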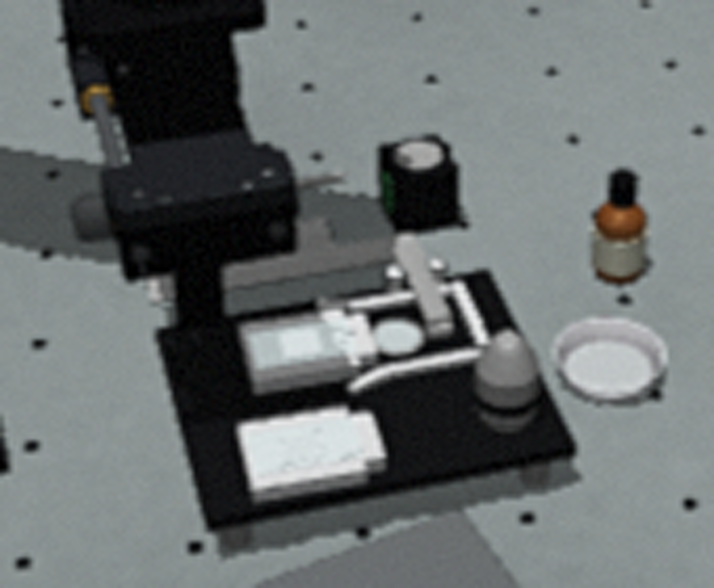

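```bash
python3 - <<'E'
from h import *
c=camera_info("wrist");Rm=np.array(c["R"]);K=np.array(c["intrinsics"]);st=ctrl.get_state();R0=Ro.from_rotvec(st["tool_rot"])
def bp(u,z):
    u=(np.array(u)+.5)/2.3-.5+[40,100]
    C0=-Rm.T@c["t"]; d=Rm.T@np.linalg.solve(K,[*u,1]); X=C0+d*(z-C0[2])/d[2]
    q=R0.inv().apply(X-st["position"]); return np.round([-q[0],q[1]],4)
for nm,u,z in [("plate RL(y40)",(502,221),.03),("car rear top",(395,362),.038),("car RL",(430,363),.038),("car rear bottom",(395,378),.03),("press -y",(551,240),.0374),("press +y",(691,250),.0467),("finger L in",(354,300),.0594),("finger R in",(628,300),.0594),("fL out",(320,297),.0594),("fR out",(665,297),.0594)]: print(nm,bp(u,z))
E
```

```text
plate RL(y40) [-0.0176  0.0039]
car rear top [ 0.0177 -0.0234]
car RL [ 0.018  -0.0145]
car rear bottom [ 0.0266 -0.0247]
press -y [-0.015   0.0159]
press +y [-0.0156  0.0479]
finger L in [-0.0084 -0.0291]
finger R in [-0.0084  0.0314]
fL out [-0.0091 -0.0366]
fR out [-0.0091  0.0395]
```

Relative to the tool, the press finger (+34 mm) sits mid press plate (16–48 mm). The pusher (-34 mm) sits on the carrier's centre line (-35.5 mm), 8 mm behind its rear edge. Pressing down now.

{"api": "carry_out", "payload": {
  "commands": [
    {"tx": 0, "ty": -0.0015, "tz": 0.008, "rx": 0, "ry": 0, "rz": 0, "jaw": 0.7},
    {"tx": 0, "ty": -0.0015, "tz": 0.014, "rx": 0, "ry": 0, "rz": 0, "jaw": 0.7},
    {"tx": 0, "ty": -0.0015, "tz": 0.018, "rx": 0, "ry": 0, "rz": 0, "jaw": 0.7},
    {"tx": 0, "ty": -0.0015, "tz": 0.021, "rx": 0, "ry": 0, "rz": 0, "jaw": 0.7},
    {"tx": 0, "ty": -0.0015, "tz": 0.024, "rx": 0, "ry": 0, "rz": 0, "jaw": 0.7},
    {"tx": 0, "ty": -0.0015, "tz": 0.0255, "rx": 0, "ry": 0, "rz": 0, "jaw": 0.7},
    {"tx": 0, "ty": -0.0015, "tz": 0.0255, "rx": 0, "ry": 0, "rz": 0, "jaw": 0.7},
    {"tx": 0, "ty": -0.0015, "tz": 0.0255, "rx": 0, "ry": 0, "rz": 0, "jaw": 0.7}
  ]
}}

```text
time: 3.72
position: [0.4521, -0.1078, 0.0333]
tool_rot: [-0.26, 3.13, -0.001]
ft_force: [-0.0, -2.7, 4.7]
grip_width: 0.7
```

```bash
python3 - <<'E'
from h import *
where()
cv2.imwrite("pics/s3.png",cv2.resize(get_image("side")[150:290,145:315,::-1],None,fx=4.2,fy=4.2,interpolation=cv2.INTER_CUBIC))
E
```

```text
t 3.725 stage [-0.0677  0.0353  0.0333] yaw err [-0.0004  0.0004  0.0001] F stage [-0.49 -2.71  4.72] w 0.700143238020739
```

View pics/s3.png

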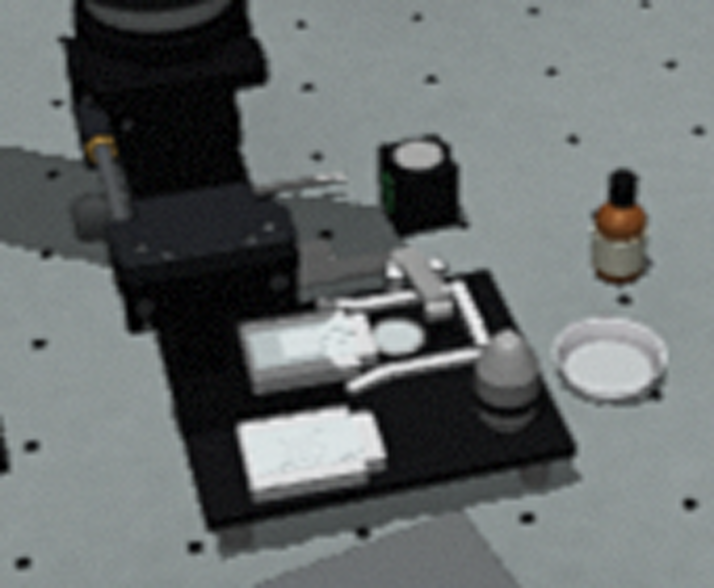

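The foot is raised (its end went from about (440,325) to (440,310)). Tip z is 33.3 mm and the spring force 4.7 N, which fits about 0.27 rad. I'll press 0.6 mm further and push along the lane.

{"api": "carry_out", "payload": {
  "commands": [
    {"tx": 0, "ty": 0, "tz": 0.0006, "rx": 0, "ry": 0, "rz": 0, "jaw": 0.7},
    {"tx": -0.003, "ty": 0, "tz": 0.0006, "rx": 0, "ry": 0, "rz": 0, "jaw": 0.7},
    {"tx": -0.007, "ty": 0, "tz": 0.0006, "rx": 0, "ry": 0, "rz": 0, "jaw": 0.7},
    {"tx": -0.011, "ty": 0, "tz": 0.0006, "rx": 0, "ry": 0, "rz": 0, "jaw": 0.7},
    {"tx": -0.015, "ty": 0, "tz": 0.0006, "rx": 0, "ry": 0, "rz": 0, "jaw": 0.7},
    {"tx": -0.019, "ty": 0, "tz": 0.0006, "rx": 0, "ry": 0, "rz": 0, "jaw": 0.7},
    {"tx": -0.023, "ty": 0, "tz": 0.0006, "rx": 0, "ry": 0, "rz": 0, "jaw": 0.7},
    {"tx": -0.027, "ty": 0, "tz": 0.0006, "rx": 0, "ry": 0, "rz": 0, "jaw": 0.7},
    {"tx": -0.03, "ty": 0, "tz": 0.0006, "rx": 0, "ry": 0, "rz": 0, "jaw": 0.7},
    {"tx": -0.03, "ty": 0, "tz": 0.0006, "rx": 0, "ry": 0, "rz": 0, "jaw": 0.7}
  ]
}}

```text
time: 5.03
position: [0.4822, -0.1023, 0.0326]
tool_rot: [-0.261, 3.13, -0.0]
ft_force: [-2.5, 0.3, 4.2]
grip_width: 0.7
```

```bash
python3 - <<'E'
from h import *
where()
cv2.imwrite("pics/s4.png",cv2.resize(get_image("side")[150:290,145:315,::-1],None,fx=4.2,fy=4.2,interpolation=cv2.INTER_CUBIC))
E
```

```text
t 5.025 stage [-0.0371  0.0358  0.0326] yaw err [-0.0001  0.001   0.0004] F stage [-2.37  0.71  4.15] w 0.7001526287204582
```

View pics/s4.png

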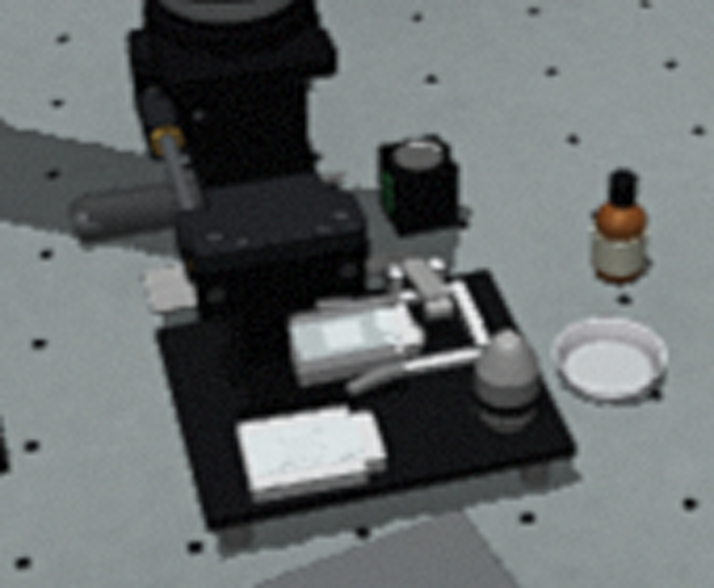

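The carrier has entered the lane and its nose is reaching the raised foot. No jamming. Continuing.

{"api": "carry_out", "payload": {
  "commands": [
    {"tx": -0.003, "ty": 0, "tz": 0, "rx": 0, "ry": 0, "rz": 0, "jaw": 0.7},
    {"tx": -0.006, "ty": 0, "tz": 0, "rx": 0, "ry": 0, "rz": 0, "jaw": 0.7},
    {"tx": -0.009, "ty": 0, "tz": 0, "rx": 0, "ry": 0, "rz": 0, "jaw": 0.7},
    {"tx": -0.012, "ty": 0, "tz": 0, "rx": 0, "ry": 0, "rz": 0, "jaw": 0.7},
    {"tx": -0.015, "ty": 0, "tz": 0, "rx": 0, "ry": 0, "rz": 0, "jaw": 0.7},
    {"tx": -0.018, "ty": 0, "tz": 0, "rx": 0, "ry": 0, "rz": 0, "jaw": 0.7},
    {"tx": -0.021, "ty": 0, "tz": 0, "rx": 0, "ry": 0, "rz": 0, "jaw": 0.7},
    {"tx": -0.0235, "ty": 0, "tz": 0, "rx": 0, "ry": 0, "rz": 0, "jaw": 0.7},
    {"tx": -0.0235, "ty": 0, "tz": 0, "rx": 0, "ry": 0, "rz": 0, "jaw": 0.7}
  ]
}}

```text
time: 6.2
position: [0.5048, -0.0987, 0.0325]
tool_rot: [-0.261, 3.131, -0.0]
ft_force: [-3.5, -1.8, 5.4]
grip_width: 0.701
```

```bash
python3 - <<'E'
from h import *
where()
cv2.imwrite("pics/s5.png",cv2.resize(get_image("side")[150:290,145:315,::-1],None,fx=4.2,fy=4.2,interpolation=cv2.INTER_CUBIC))
E
```

```text
t 6.2 stage [-0.0142  0.0356  0.0325] yaw err [-0.0001  0.0001  0.0002] F stage [-3.79 -1.18  5.41] w 0.7011314991913259
```

View pics/s5.png

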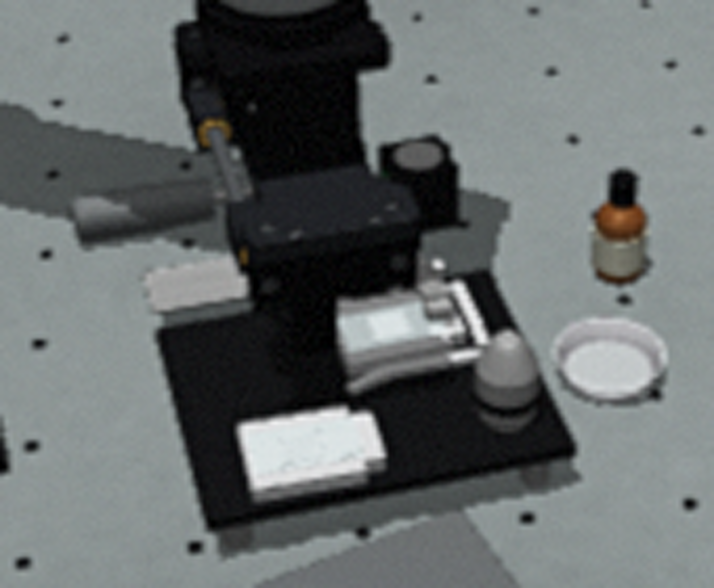

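The nose is under the foot and close to the stop. Creeping now.

{"api": "carry_out", "payload": {
  "commands": [
    {"tx": -0.001, "ty": 0, "tz": 0, "rx": 0, "ry": 0, "rz": 0, "jaw": 0.7},
    {"tx": -0.002, "ty": 0, "tz": 0, "rx": 0, "ry": 0, "rz": 0, "jaw": 0.7},
    {"tx": -0.003, "ty": 0, "tz": 0, "rx": 0, "ry": 0, "rz": 0, "jaw": 0.7},
    {"tx": -0.003, "ty": 0, "tz": 0, "rx": 0, "ry": 0, "rz": 0, "jaw": 0.7}
  ]
}}

```text
time: 6.75
position: [0.5074, -0.0982, 0.0324]
tool_rot: [0.261, -3.13, -0.0]
ft_force: [-3.2, -0.7, 4.6]
grip_width: 0.698
```

```bash
python3 - <<'E'
from h import *
where()
E
```

```text
t 6.75 stage [-0.0115  0.0357  0.0324] yaw err [ 0.0001 -0.0005  0.0002] F stage [-3.31 -0.11  4.63] w 0.6977833857996617
```

{"api": "carry_out", "payload": {
  "commands": [
    {"tx": -0.001, "ty": 0, "tz": 0, "rx": 0, "ry": 0, "rz": 0, "jaw": 0.7},
    {"tx": -0.002, "ty": 0, "tz": 0, "rx": 0, "ry": 0, "rz": 0, "jaw": 0.7},
    {"tx": -0.002, "ty": 0, "tz": 0, "rx": 0, "ry": 0, "rz": 0, "jaw": 0.7}
  ]
}}

```text
time: 7.12
position: [0.5083, -0.098, 0.0323]
tool_rot: [0.26, -3.128, -0.001]
ft_force: [-6.3, -0.5, 6.6]
grip_width: 0.7
```

```bash
python3 - <<'E'
from h import *
where()
E
```

```text
t 7.125 stage [-0.0106  0.0357  0.0323] yaw err [ 0.0006 -0.0026 -0.0003] F stage [-6.34  0.59  6.56] w 0.7004989151406499
```

{"api": "carry_out", "payload": {
  "commands": [
    {"tx": -0.001, "ty": 0, "tz": 0, "rx": 0, "ry": 0, "rz": 0, "jaw": 0.7},
    {"tx": -0.0015, "ty": 0, "tz": 0, "rx": 0, "ry": 0, "rz": 0, "jaw": 0.7},
    {"tx": -0.0015, "ty": 0, "tz": 0, "rx": 0, "ry": 0, "rz": 0, "jaw": 0.7}
  ]
}}

```text
time: 7.5
position: [0.5085, -0.098, 0.0321]
tool_rot: [0.259, -3.126, -0.001]
ft_force: [-8.8, -1.0, 9.7]
grip_width: 0.7
```

```bash
python3 - <<'E'
from h import *
where()
cv2.imwrite("pics/s6.png",cv2.resize(get_image("side")[190:270,210:310,::-1],None,fx=7,fy=7,interpolation=cv2.INTER_CUBIC))
cv2.imwrite("pics/t6.png",cv2.resize(get_image("top")[180:290,260:380,::-1],None,fx=5,fy=5,interpolation=cv2.INTER_CUBIC))
E
```

```text
t 7.5 stage [-0.0104  0.0356  0.0321] yaw err [ 0.0012 -0.0052 -0.0008] F stage [-8.83  0.43  9.66] w 0.699568973682842
```

View pics/s6.png

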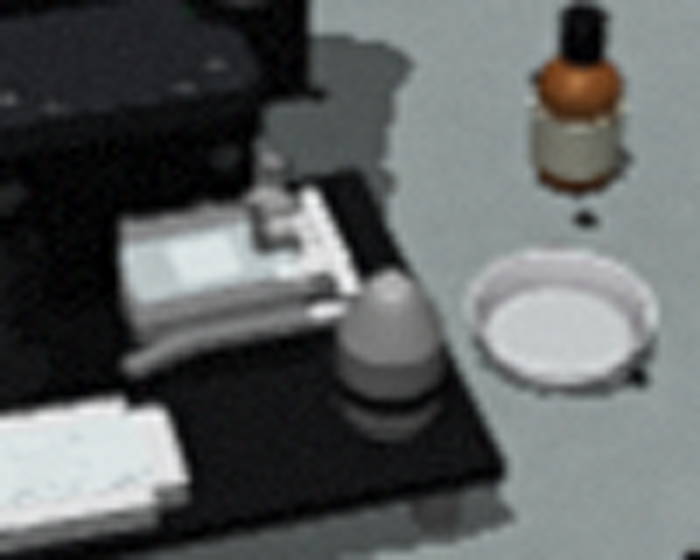

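View pics/t6.png

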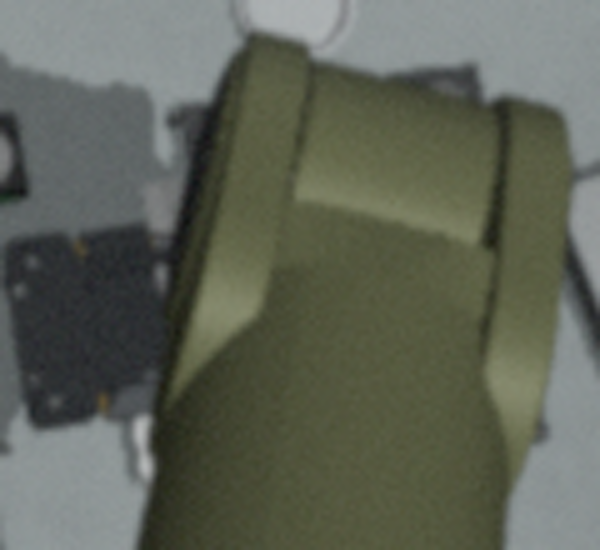

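The tool has stalled at x = -10.4 mm. Push force rose from 3 to 8.8 N over the last 0.2 mm of travel, and the picture shows the nose on the white stop bar at about (320,290). The carrier is against the stop. I'll ease the pusher back while the clip stays held down.

{"api": "carry_out", "payload": {
  "commands": [
    {"tx": 0.001, "ty": 0, "tz": 0, "rx": 0, "ry": 0, "rz": 0, "jaw": 0.7},
    {"tx": 0.0025, "ty": 0, "tz": 0, "rx": 0, "ry": 0, "rz": 0, "jaw": 0.7},
    {"tx": 0.0035, "ty": 0, "tz": 0, "rx": 0, "ry": 0, "rz": 0, "jaw": 0.7},
    {"tx": 0.0035, "ty": 0, "tz": 0, "rx": 0, "ry": 0, "rz": 0, "jaw": 0.7}
  ]
}}

```text
time: 8.1
position: [0.5083, -0.0979, 0.0327]
tool_rot: [-0.26, 3.129, 0.0]
ft_force: [-1.7, -0.6, 4.8]
grip_width: 0.698
```

```bash
python3 - <<'E'
from h import *
where()
cv2.imwrite("pics/s7.png",cv2.resize(get_image("side")[190:270,210:310,::-1],None,fx=7,fy=7,interpolation=cv2.INTER_CUBIC))
E
```

```text
t 8.1 stage [-0.0106  0.0357  0.0327] yaw err [-0.0001  0.0015  0.0001] F stage [-1.76 -0.34  4.77] w 0.6981576065958592
```

View pics/s7.png

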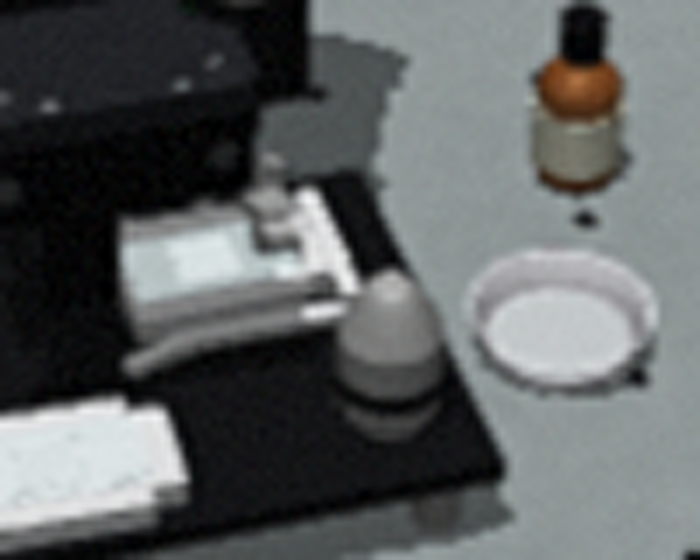

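{"api": "carry_out", "payload": {
  "commands": [
    {"tx": 0.001, "ty": 0, "tz": 0, "rx": 0, "ry": 0, "rz": 0, "jaw": 0.7},
    {"tx": 0.002, "ty": 0, "tz": 0, "rx": 0, "ry": 0, "rz": 0, "jaw": 0.7},
    {"tx": 0.002, "ty": 0, "tz": 0, "rx": 0, "ry": 0, "rz": 0, "jaw": 0.7}
  ]
}}

```text
time: 8.52
position: [0.5075, -0.0981, 0.0332]
tool_rot: [-0.261, 3.127, -0.0]
ft_force: [3.7, 0.6, 4.0]
grip_width: 0.704
```

```bash
python3 - <<'E'
from h import *
where()
E
```

```text
t 8.525 stage [-0.0114  0.0358  0.0332] yaw err [-0.0005  0.0037  0.0008] F stage [ 3.74 -0.05  3.97] w 0.7039631658117332
```

The pusher is off the carrier's rear edge; the remaining x force is finger friction on the press plate, pointing the other way. Letting the clip come up slowly.

{"api": "carry_out", "payload": {
  "commands": [
    {"tx": 0.0005, "ty": 0, "tz": -0.001, "rx": 0, "ry": 0, "rz": 0, "jaw": 0.7},
    {"tx": 0.001, "ty": 0, "tz": -0.002, "rx": 0, "ry": 0, "rz": 0, "jaw": 0.7},
    {"tx": 0.001, "ty": 0, "tz": -0.004, "rx": 0, "ry": 0, "rz": 0, "jaw": 0.7},
    {"tx": 0.001, "ty": 0, "tz": -0.006, "rx": 0, "ry": 0, "rz": 0, "jaw": 0.7},
    {"tx": 0.001, "ty": 0, "tz": -0.01, "rx": 0, "ry": 0, "rz": 0, "jaw": 0.7},
    {"tx": 0.001, "ty": 0, "tz": -0.02, "rx": 0, "ry": 0, "rz": 0, "jaw": 0.7},
    {"tx": 0.001, "ty": 0, "tz": -0.05, "rx": 0, "ry": 0, "rz": 0, "jaw": 0.7},
    {"tx": 0.001, "ty": 0, "tz": -0.09, "rx": 0, "ry": 0, "rz": 0, "jaw": 0.7},
    {"tx": 0.001, "ty": 0, "tz": -0.12, "rx": 0, "ry": 0, "rz": 0, "jaw": 0.7},
    {"tx": 0.001, "ty": 0.06, "tz": -0.12, "rx": 0, "ry": 0, "rz": 0, "jaw": 0.7},
    {"tx": 0.001, "ty": 0.12, "tz": -0.12, "rx": 0, "ry": 0, "rz": 0, "jaw": 0.7},
    {"tx": 0.001, "ty": 0.18, "tz": -0.12, "rx": 0, "ry": 0, "rz": 0, "jaw": 0.7}
  ]
}}

```text
time: 10.02
position: [0.4743, 0.0803, 0.1531]
tool_rot: [-0.26, 3.13, 0.0]
ft_force: [1.1, 0.4, 0.4]
grip_width: 0.698
```

{"api": "carry_out", "payload": {
  "commands": [
    {"tx": 0, "ty": 0.06, "tz": 0, "rx": 0, "ry": 0, "rz": 0, "jaw": 0.7},
    {"tx": 0, "ty": 0.12, "tz": 0, "rx": 0, "ry": 0, "rz": 0, "jaw": 0.7},
    {"tx": 0, "ty": 0.12, "tz": 0, "rx": 0, "ry": 0, "rz": 0, "jaw": 0.7},
    {"tx": 0, "ty": 0.12, "tz": 0, "rx": 0, "ry": 0, "rz": 0, "jaw": 0.7},
    {"tx": 0, "ty": 0.12, "tz": 0, "rx": 0, "ry": 0, "rz": 0, "jaw": 0.7}
  ]
}}

```text
time: 10.65
position: [0.4555, 0.1955, 0.1526]
tool_rot: [-0.256, 3.131, -0.001]
ft_force: [0.3, -0.2, -0.4]
grip_width: 0.695
```

```bash
python3 - <<'E'
from h import *
where()
cv2.imwrite("pics/t8.png",cv2.resize(get_image("top")[180:290,235:385,::-1],None,fx=5.3,fy=5.3,interpolation=cv2.INTER_CUBIC))
cv2.imwrite("pics/s8.png",cv2.resize(get_image("side")[180:280,155:305,::-1],None,fx=5.3,fy=5.3,interpolation=cv2.INTER_CUBIC))
E
```

```text
t 10.65 stage [-0.0142  0.3339  0.1526] yaw err [-0.0005 -0.     -0.0025] F stage [ 0.29 -0.23 -0.42] w 0.6953600307113663
```

View pics/t8.png

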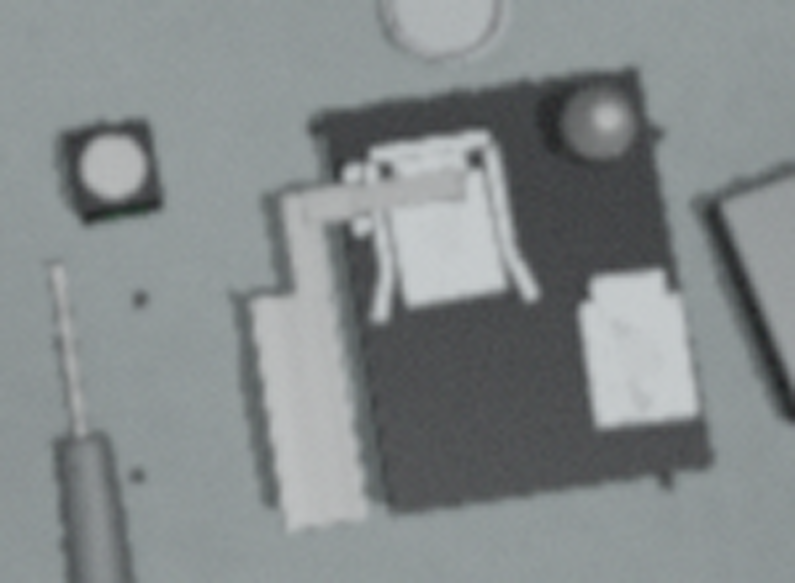

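View pics/s8.png

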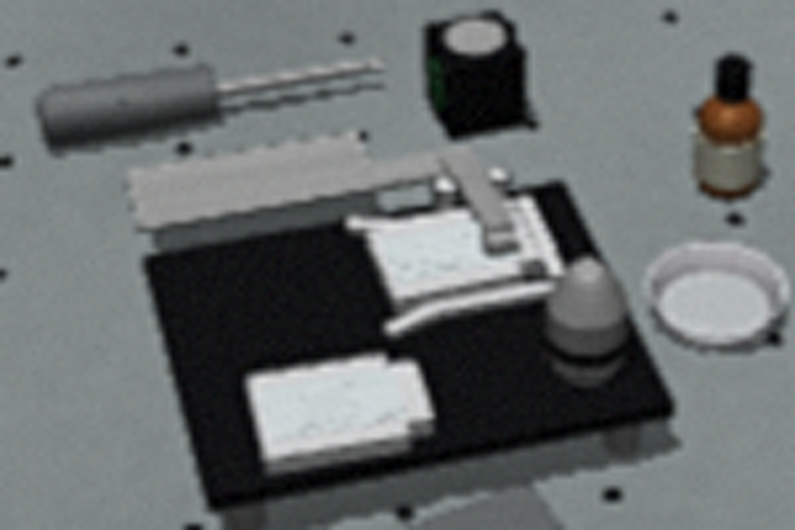

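The top picture shows the nose touching the stop bar at about (430,155) with no dark gap, the rear edge at about row 300, and the foot lying on the carrier. The side picture shows the clip partly raised and clamping at (500,240). The bystanders have the same pixel positions as before.

```bash
python3 -c "
from bench import ctrl; print(ctrl.close_job())"
```

```text
the job is handed in; nothing more can be done
None
```

The slide carrier is loaded: it sits against the stop with the clip's foot clamping it, and I handed the job in at about 10.7 s of the 48 s allowed.

- **What I did:** One fingertip held the press plate down, with the tip at about 32–33 mm, roughly 0.27 rad on the clip. The other pushed the carrier along the lane. At the stop the push force rose from 3 to about 9 N with almost no further movement. I then backed the pusher off by about 1 mm, let the clip up slowly, and moved clear.
- **Last checks:** In the final top and side pictures there is no gap between the nose and the stop bar, and the foot lies on the carrier. The spare, objective, cube, dish, bottle and screwdriver have not moved, nor has the visible edge of the slide box. The force on the tool was near zero with the arm well clear. I did not measure the clip angle after release; I only saw in the pictures that it was clamping.
- **Disagreements:** The wrist camera placed the stage about 4–5 mm further to +y than the top and side cameras did. I aimed by the wrist camera, and the contacts fitted that. My first move call was refused because its rows left out rx and ry; nothing moved.

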